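# Charge the polishing tumbler

### The job

Get the polishing tumbler going: pick up the scoop by its grip bar, scoop at least four of the white ceramic stones out of their bin together in one load, and tip them into the tumbler's bowl, without handling the stones with the gripper or leaving any lying on the bench. Then lay the scoop back flat in the middle of its mat and let go of it. Last of all turn the switch knob on the tumbler clockwise until it clicks over into its second position, and throughout leave the can and the tape roll where they stand.

Things in the scene. Friction and masses are not known exactly. Their poses are not given: they have to be found in the camera images.
- scoop: Scoop, 140 g: aluminium pan 80 long (x) x 64 wide (y), floor and walls 2.5 mm thick, side walls 34 high (20 near the front), back wall 40 high at x = -40; open front (+x) with a straight lip. A grip bar runs above the pan, joined to it by a post at the back. Origin: centre of the pan's underside; x to the open front, z up
- scoop_grip (a point): middle of the scoop's straight wooden grip bar, (-5, 0, 100) mm in the scoop's frame; the bar is 80 long (x) x 20 wide (y) x 22 high (z), grasp it across y
- scoop_in (a point): middle of the scoop's pan, (0, 0, 20) mm in the scoop's frame; axes of the scoop
- scoop_lip (a point): middle of the front lip's lower edge, (40, 0, 0) mm in the scoop's frame
- mat: Black rubber mat where the scoop lies at the start, 160 (x) x 110 (y) x 4 mm; fixed. Origin: centre of its underside
- bin: Grey open-topped bin fixed to the bench, 265 long (x -120 to +145) x 84 wide (y) x 55 high; inside 76 wide, floor top at z 10, upright rear wall at x = +141. Its front end (-x) is a ramp from the floor at x = -75 up to z 55 at x = -120. At the start the stones lie on the floor between x = -72 and +32, the rear is free. Origin: on its underside, mid-width, 120 from the front, z up
- bowl_rim (a point): centre of the tumbler bowl's open mouth, 150 above the bench; rim outer radius 100, wall 5 mm
- bowl_in (a point): 20 mm above the middle of the bowl's inner floor; the inner floor (radius about 65) is 68 above the bench. The round bowl stands on a grey motor base, fixed to the bench; axes: x points from the knob pod to the bowl, z up
- knob (a joint): switch knob on the tumbler's pod: 0 = off (start), 1.0 rad = clicked over into its second position (on, stop); grows clockwise seen from above. A detent pushes it back with up to 0.12 N m as far as half way (0.5 rad), then snaps it on to the stop
- knob_grip (a point): on the knob's upright axis, 31 mm above its lower face, 122 above the bench; the knob's bar (42 long, 14 wide, 32 high, its top 7 mm above this point) runs along this point's x axis, on a disc of 22 mm radius. It stands on a pod 90 wide and 85 high, 145 mm from the bowl's centre
- can: bystander: metal can, 70 mm diameter, 100 high; origin under its centre
- tape: bystander: roll of tape lying flat, 90 mm outer diameter, 25 high; origin under its centre
- stone0: White ceramic tumbling stone, a squat barrel 22 mm across and 20 tall with broadly rounded edges, 18 g; origin at its centre
- stone1: another such stone; origin at its centre
- stone2: another such stone; origin at its centre
- stone3: another such stone; origin at its centre
- stone4: another such stone; origin at its centre
- stone5: another such stone; origin at its centre
- stone6: another such stone; origin at its centre
- stone7: another such stone; origin at its centre

How it is judged:
By the outcome, as a careful person would: the job done as asked, in the order asked, and still so for the second after the job is handed in, with the robot touching nothing.
It also fails if it takes over 72 s, if anything falls off the work surface, if the arm or the gripper's body presses on something with over 40 N, if the wrist force passes 120 N, or if a joint passes its speed limit or range.

### The arm

A 6-joint arm with a two-finger parallel gripper is mounted at the origin on the work surface. World frame = base frame: x ahead of the robot, y to its left, z up, the work surface at z = 0. Lengths are in m, angles in rad, forces in N, time in s.
With the tool pointing down it reaches from about 0.35 to 0.8 m from the base axis. Payload 7.3 kg.
Tool frame: the origin (TCP) lies between the finger pads; the fingertips stand 25 mm ahead of it and the grasp point (between the pads) lies 6 mm ahead of it (r.tip_extent is the distance from the TCP to the fingertips, in m); z points along the fingers, y is the direction in which the jaws open and shut (so a half turn about z gives the same grasp; the last joint's range is limited). The gripper opens to 85 mm and grips with 20 to 120 N. Pads are 22 mm wide; open, the fingers measure 114 mm over their backs; the gripper's body (76 mm by 85 mm) begins 54 mm behind the grasp point. The pads swing forward as they close: fully open they stand 13 mm farther back than shut.
Start: joints at [-1.319, 0.342, 1.524, -0, 1.275, -0.146], TCP at [0.203, -0.484, 0.256] pointing down, gripper open.
Joint ranges: [-2.53, 2.53], [-0.77, 2.02], [0.04, 2.7], [-1, 4.14], [0.28, 2.66], [-3.11, 3.11]. Speed limits (rad/s): [2.57, 2.57, 3.14, 3.14, 3.14, 3.14].

### API

Orientations are given as a unit quaternion [x, y, z, w].
In Python, from workcell import r, command_gripper, optics gives the robot as it stands. The module is installed in compiled form; this text tells all that it offers. Calls block until the motion is done:
- r.reach(position, orientation): joint-space move of the TCP to a pose.
- r.move_straight(position, orientation=None, speed=0.15, max_force=None): straight line of the TCP; orientation=None keeps the orientation; speed is the mean speed in m/s. With max_force (N) it stops when the force on the tool has changed by that much, and returns True; else False.
- r.movej(angles): joint-space move.
- command_gripper(opening, force=None): finger opening in m; force is the grip in N (None keeps the last); returns when the fingers have stopped.
- r.hold(seconds).
- r.solve_ik(position, orientation): joint angles nearest the present ones, or None.
- r.read_state(): the state.
- optics.get_image(name): name is "scene" or "top" or "wrist"; returns (picture, depth): 420x560x3 uint8, red, green, blue; 420x560 float32, m along the optical axis (not along the pixel's ray), 0 where there is no reading.
- optics.camera_model(name): a dict with "K" (3x3 intrinsics, pixels), "R" (3x3) and "t" (3): a world point X has camera coordinates R X + t; the wrist camera has in their place "tool_from_camera" (4x4, takes a point from camera to tool coordinates, whose origin is the TCP and whose axes are the flange's). Camera axes: x right, y down, z forward; pixel columns grow to the right and rows downward; lengths in m; the calibration is good to about 2 mm. A picture is of the moment at which its call begins: read the wrist's pose just before it. camera_model takes no time and is no camera call.
A pose or a line that the arm cannot do raises r.PlanningError and nothing moves.
- r.finish_job(): hands the job in, once; it reports no verdict.
The state is a dict: "time_s": time; "joint_positions": joint angles; "dq": joint speeds; "tau": joint torques, N m; "eef_pos": TCP position; "eef_rot": TCP orientation; "contact_force": force on the tool from outside, world axes, zero at the start; "torque": the same for the moment, N m; "grip_width": finger opening in m.
Only numpy, scipy, OpenCV 4.12 (cv2) and the standard library are available. Lean on these libraries where they do the work, as an engineer would, in place of code of your own. Each camera call takes 0.05 s, during which the arm holds its last target. There are 200 camera calls.

## Working session

There is one attempt and no reset: what is moved stays moved. The work goes in short steps, each a Python script; the robot and the scene stay as the last script left them, time stands still between calls to the robot, and variables do not carry over. Pictures are saved under pics/ and viewed, about 8 in all and at most 12, crops included, and the job is handed in when it is done.

```bash
mkdir -p pics
cat > h.py <<'E'
import numpy as np, cv2
from workcell import r, command_gripper, optics
from scipy.spatial.transform import Rotation as R
def cloud(name):
    st=r.read_state(); im,d=optics.get_image(name); m=optics.camera_model(name); K=m["K"]
    v,u=np.mgrid[0:420,0:560]; C=np.stack([(u-K[0][2])/K[0][0]*d,(v-K[1][2])/K[1][1]*d,d],-1)
    if name=="wrist":
        T=np.array(m["tool_from_camera"]); C=C@T[:3,:3].T+T[:3,3]
        P=C@R.from_quat(st["eef_rot"]).as_matrix().T+np.array(st["eef_pos"])
    else: P=(C-np.array(m["t"]))@np.array(m["R"])
    P[d<=0]=np.nan
    return im,d,P
def save(im,n): cv2.imwrite("pics/"+n,im[...,::-1])
E
python3 - <<'E'
from h import *
a=[]
for n in("top","scene"):
    im,d,P=cloud(n); np.savez("%s.npz"%n,im=im,P=P); save(im,n+".png")
print(r.read_state(), r.tip_extent)
E
```

```text
{'time_s': 0.1, 'joint_positions': array([-1.31899618e+00,  3.42654780e-01,  1.52492687e+00,  1.31268469e-05,
        1.27539522e+00, -1.45972475e-01]), 'dq': array([-0.00225191, -0.00180586, -0.00153928, -0.0004296 , -0.00141265,
        0.00020638]), 'tau': array([ 2.18480855e-03, -4.34447551e+01, -2.46489733e+01,  7.22737230e-07,
        4.71025152e-03,  1.91503688e-05]), 'eef_pos': array([ 0.20332283, -0.48367897,  0.25569265]), 'eef_rot': array([ 9.80287370e-01,  1.97575792e-01, -3.03359387e-05, -6.91470576e-04]), 'contact_force': array([ 0.52033209, -0.59974839,  0.67021686]), 'torque': array([ 0.04781196, -0.0341233 , -0.01198395]), 'grip_width': 0.08534688945741635} 0.025
```

View pics/top.png

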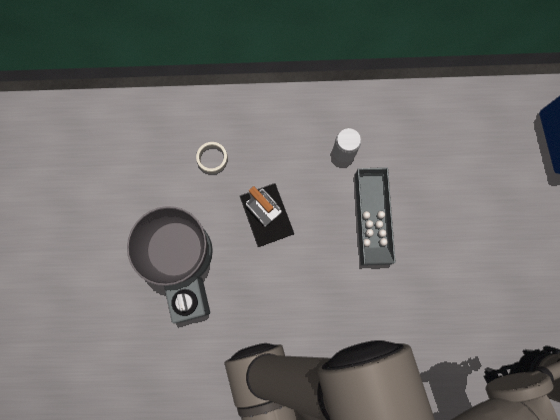

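View pics/scene.png

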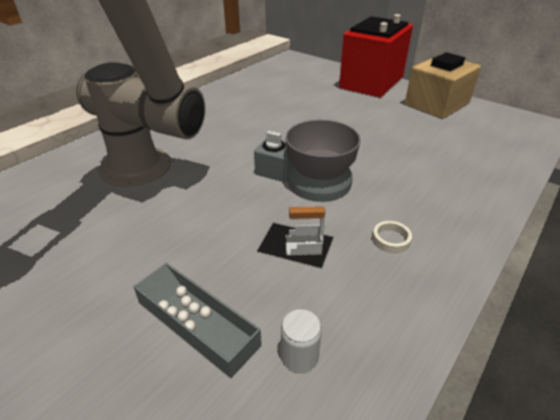

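Top view: scoop at about (264,205) on the mat (267,214), bin at (375,218) with its stones at (374,228), bowl at (169,247), knob at (184,302), can at (347,142) and tape at (212,157). Next I turn these into points using colour masks and depth.

Run:
```python
from h import *
z=np.load("top.npz"); im,P=z["im"].astype(int),z["P"]
Z=P[...,2]; X=P[...,0];Y=P[...,1]
def sub(u0,u1,v0,v1):
    m=np.zeros(Z.shape,bool); m[v0:v1,u0:u1]=1; return m
def rect(n,m):
    p=P[m][:,:2].astype(np.float32); c=cv2.minAreaRect(p); print(n,len(p),"c",np.round(c[0],4),"size",np.round(c[1],4),"ang",round(c[2],1),"z med",np.round(np.median(P[m][:,2]),4))
    b=cv2.boxPoints(c); print("  box",np.round(b,3).tolist())
R_,G,B=im[...,0],im[...,1],im[...,2]
s=sub(235,300,175,255)
rect("bar",s&(R_>G+40)&(Z>.09))
rect("mat",s&(R_<35)&(Z<.02)&(Z>-.01))
rect("pan",s&(Z>.008)&(Z<.06))
rect("post",s&(Z>.05)&(Z<.09))
s=sub(345,405,160,275)
rect("bin",s&(Z>.042)&(Z<.07))
rect("binall",s&(Z>.006)&(Z<.07))
st=s&(R_>130)&(Z>.01)
n,l,stt,c=cv2.connectedComponentsWithStats(st.astype(np.uint8))
for i in range(1,n): 
    if stt[i,4]>8: print("stone",stt[i,4],np.round(np.nanmedian(P[l==i],0),4))
s=sub(120,220,200,300)
m=s&(Z>.143)&(Z<.16); 
p=P[m][:,:2].astype(np.float32); print("rim",len(p),cv2.minEnclosingCircle(p))
s=sub(160,215,275,330)
rect("knobbar",s&(Z>.115)&(Z<.14))
rect("pod",s&(Z>.075)&(Z<.095))
for n,s,h in(("can",sub(325,370,120,175),.09),("tape",sub(190,235,135,180),.015)):
    p=P[s&(Z>h)][:,:2].astype(np.float32); print(n,cv2.minEnclosingCircle(p))
z=np.load("scene.npz"); im,P=z["im"].astype(int),z["P"];Z=P[...,2]
s=np.zeros(Z.shape,bool); s[195:262,275:335]=1
rect("sc bar",s&(im[...,0]>im[...,1]+40)&(Z>.09))
rect("sc post",s&(Z>.055)&(Z<.085)); rect("sc pan",s&(Z>.01)&(Z<.05))
s[:]=0; s[125:155,260:288]=1; rect("sc knob",s&(Z>.11)&(Z<.14))
```

```text
bar 201 c [0.6084 0.0427] size [0.0775 0.0184] ang 40.4 z med 0.1151
  box [[0.5730000138282776, 0.02500000037252903], [0.5849999785423279, 0.010999999940395355], [0.6439999938011169, 0.061000000685453415], [0.6320000290870667, 0.07500000298023224]]
mat 1120 c [0.5869 0.0315] size [0.1556 0.1059] ang 18.8 z med 0.0044
  box [[0.4959999918937683, 0.0560000017285347], [0.5299999713897705, -0.04399999976158142], [0.6779999732971191, 0.006000000052154064], [0.6430000066757202, 0.10700000077486038]]
pan 345 c [0.5698 0.0258] size [0.1853 0.1051] ang 17.5 z med 0.0104
  box [[0.4659999907016754, 0.04800000041723251], [0.4970000088214874, -0.052000001072883606], [0.6740000247955322, 0.003000000026077032], [0.6420000195503235, 0.10400000214576721]]
post 7 c [0.6237 0.0788] size [0.0056 0.023 ] ang 40.3 z med 0.0676
  box [[0.6140000224113464, 0.0860000029206276], [0.6290000081062317, 0.06800000369548798], [0.6330000162124634, 0.07199999690055847], [0.6179999709129333, 0.08900000154972076]]
bin 692 c [ 0.57   -0.2674] size [0.0856 0.2656] ang 90.0 z med 0.053
  box [[0.43700000643730164, -0.3
[... 1736 characters left out ...]
5.6 z med 0.071
  box [[0.6259999871253967, 0.06300000101327896], [0.6439999938011169, 0.054999999701976776], [0.6480000019073486, 0.06199999898672104], [0.6290000081062317, 0.07100000232458115]]
sc pan 695 c [0.5797 0.1115] size [0.0897 0.2294] ang 26.6 z med 0.0228
  box [[0.4880000054836273, 0.1940000057220459], [0.5910000205039978, -0.010999999940395355], [0.6710000038146973, 0.028999999165534973], [0.5680000185966492, 0.23399999737739563]]
sc knob 122 c [0.385  0.2309] size [0.0278 0.1102] ang 70.6 z med 0.1232
  box [[0.328000009059906, 0.23600000143051147], [0.4320000112056732, 0.19900000095367432], [0.44200000166893005, 0.22599999606609344], [0.33799999952316284, 0.2619999945163727]]
```

```bash
cat >> h.py <<'E'
def Rs(yaw,pitch=0):  # scoop rotation; pitch>0 = lip up (deg)
    return R.from_euler("z",yaw,degrees=True)*R.from_euler("y",-pitch,degrees=True)
T_S=np.diag([-1.,1,-1])      # tool axes in scoop frame (tool x = -scoop x, z down)
G=np.array([-.005,0,.100])   # scoop point at the pads
def tool(org,yaw,pitch=0,ref=np.zeros(3)):
    """TCP pose putting scoop-frame point ref at org"""
    S=Rs(yaw,pitch); q=S*R.from_matrix(T_S)
    return np.array(org)+S.apply(G-np.array(ref))-q.apply([0,0,.006]), q.as_quat()
E
python3 - <<'E'
from h import *
c=np.array([.605,.0393,.004])
p,q=tool(c,-140)
print(p,q)
# feasibility of the later poses
for n,o,y,pt,ref in (("bin0",(.65,-.2674,.012),180,0,(0,0,0)),("bin1",(.522,-.2674,.012),180,0,(0,0,0)),("bin2",(.5113,-.2674,.014),180,30,(-.04,0,0)),
   ("lift",(.5113,-.2674,.16),180,30,(-.04,0,0)),("bowl0",(.489,.279,.2),210,25,(.04,0,0)),("bowl1",(.489,.279,.15),210,-65,(.04,0,0))):
    a=tool(o,y,pt,ref); s=r.solve_ik(*a); print(n,np.round(a[0],3),None if s is None else np.round(s,2))
r.reach(p+[0,0,.10],q)
im,d,P=cloud("wrist"); save(im,"w1.png")
m=(im[...,0].astype(int)>im[...,1].astype(int)+40)&(P[...,2]>.1)&(P[...,2]<.13)
print(m.sum(),cv2.minAreaRect(P[m][:,:2].astype(np.float32)),np.nanmedian(P[m],0),r.read_state()["time_s"])
E
```

```text
[0.60883022 0.04251394 0.11      ] [0.93969262 0.34202014 0.         0.        ]
bin0 [ 0.655 -0.267  0.118] [-0.5   0.79  1.12 -0.    1.23  1.08]
bin1 [ 0.527 -0.267  0.118] [-0.6   0.6   1.51 -0.    1.03  0.97]
bin2 [ 0.534 -0.267  0.123] [-0.48  0.87  1.06 -0.23  1.68  1.12]
lift [ 0.534 -0.267  0.269] [-0.48  0.76  0.87 -0.25  1.97  1.05]
bowl0 [0.563 0.322 0.277] [ 0.42  0.86  0.62 -0.05  2.09  1.45]
bowl1 [0.422 0.24  0.236] [ 0.16  0.18  2.52  2.64  0.73 -1.34]
1558 ((0.609879195690155, 0.042075518518686295), (0.07852640748023987, 0.018880415707826614), 40.51677703857422) [0.62478393 0.054542   0.11502208] 2.5167
```

View pics/w1.png

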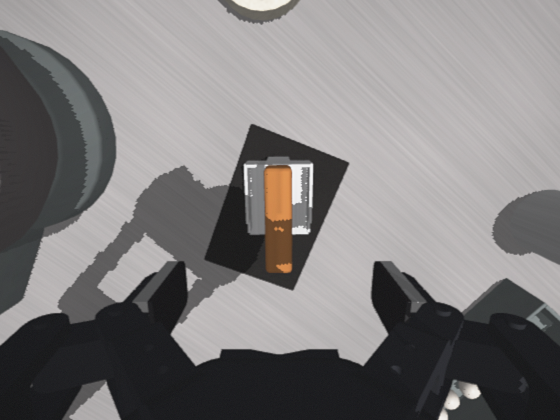

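The wrist view shows the bar at (278,220), with the post at its far end and clear room for both fingers. Its position is (0.610, 0.042) at 40.5°, which agrees with the top view. I'll grasp it, then check which tipping directions the arm can do.

Run:
```python
from h import *
p,q=tool([0.6099+.005*np.cos(np.radians(220.5)),.0421+.005*np.sin(np.radians(220.5)),.004],-139.5)
print(p)
r.move_straight(p,q,speed=.12)
command_gripper(.0,110); print(r.read_state()["grip_width"])
r.move_straight(p+[0,0,.09],speed=.15)
im,d,P=cloud("wrist"); save(im,"w2.png")
bw=np.array([.489,.279])
for yaw in range(0,360,30):
    for pt in (20,-30,-65):
        a=tool((*bw,.16),yaw,pt,(.04,0,0)); s=r.solve_ik(*a); print(yaw,pt,None if s is None else np.round(s,2))
st=r.read_state(); print(st["time_s"],st["contact_force"])
```

```text
[0.6099 0.0421 0.11  ]
0.01823842437307224
0 20 [ 0.55  0.18  1.84 -0.24  0.84 -0.89]
0 -30 [ 0.3   0.7   0.97  0.16  1.97 -1.25]
0 -65 None
30 20 [ 0.32  0.12  1.91  0.1   0.77 -1.84]
30 -30 [ 0.41  0.74  0.9  -0.06  2.02 -1.69]
30 -65 None
60 20 [ 0.12  0.18  1.84  0.35  0.94 -2.68]
60 -30 [ 0.52  0.7   0.97 -0.27  1.92 -2.13]
60 -65 [ 0.63  1.29  0.15 -0.87  2.64 -2.57]
90 20 [0.05 0.32 1.64 0.38 1.19 3.05]
90 -30 [ 0.61  0.6   1.15 -0.42  1.69 -2.52]
90 -65 [ 0.8   1.    0.8  -0.84  2.14 -2.5 ]
120 20 [0.08 0.49 1.38 0.32 1.44 2.63]
120 -30 [ 0.66  0.47  1.39 -0.53  1.39 -2.88]
120 -65 [ 0.94  0.75  1.34 -0.98  1.69 -2.5 ]
150 20 [0.17 0.64 1.12 0.22 1.66 2.26]
150 -30 [ 0.64  0.32  1.62 -0.56  1.05  2.98]
150 -65 None
180 20 [0.29 0.75 0.91 0.1  1.82 1.87]
180 -30 [ 0.52  0.19  1.79 -0.38  0.73  2.33]
180 -65 None
210 20 [ 0.42  0.79  0.83 -0.04  1.87  1.46]
210 -30 [0.33 0.14 1.86 0.17 0.63 1.27]
210 -65 [ 0.16  0.14  2.51  2.61  0.69 -1.3 ]
240 20 [ 0.54  0.75  0.91 -0.17  1.79  1.05]
240 -30 [0.16 0.2  1.79 0.53 0.88 0.4 ]
240 -65 [-0.29  0.28  2.28  1.51  1.08 -0.92]
270 20 [ 0.64  0.63  1.12 -0.28  1.6   0.66]
270 -30 [ 0.09  0.32  1.61  0.56  1.21 -0.11]
270 -65 [-0.28  0.51  1.83  1.07  1.45 -0.8 ]
300 20 [ 0.69  0.48  1.39 -0.35  1.35  0.26]
300 -30 [ 0.11  0.47  1.38  0.48  1.52 -0.49]
300 -65 [-0.14  0.75  1.33  0.84  1.85 -0.77]
330 20 [ 0.68  0.32  1.64 -0.37  1.08 -0.21]
330 -30 [ 0.19  0.61  1.15  0.34  1.79 -0.85]
330 -65 [ 0.04  1.    0.79  0.7   2.28 -0.81]
4.925 [ 0.24623398 -0.03859772 -1.53057056]
```

View pics/w2.png

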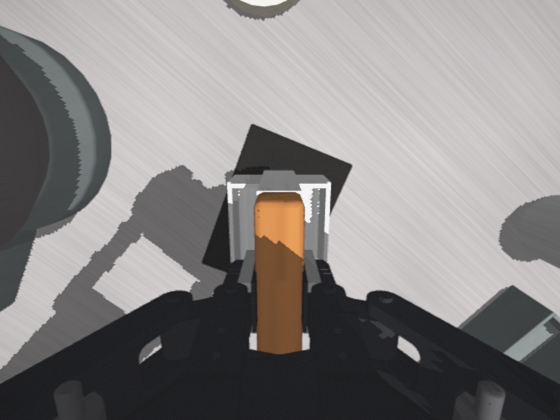

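The grasp is centred and straight: the bar runs up the image at column 280 and the pan sits level beneath it. Next I go above the free rear of the bin and check the side clearance.

Run:
```python
from h import *
p,q=tool((.652,-.2674,.085),180)
r.reach(p,q)
im,d,P=cloud("wrist"); save(im,"w3.png")
im2,d2,P2=cloud("top"); save(cv2.resize(im2[140:290,320:430],None,fx=5,fy=4),"t3.png")
Z=P[...,2]
m=(Z>.047)&(Z<.062)&(P[...,0]<.62)&(P[...,0]>.45)&(abs(P[...,1]+.267)<.08)
y=P[m][:,1]; print("bin walls", m.sum(), np.percentile(y[y<-.267],[2,50,98]),np.percentile(y[y>-.267],[2,50,98]))
m=(Z>.075)&(Z<.13)&(P[...,0]>.66)&(abs(P[...,1]+.267)<.06)&(im.min(-1)>60); y=P[m][:,1]; print("pan",m.sum(),np.percentile(y,[1,99]) if m.sum() else "")
st=r.read_state();print(st["time_s"],st["eef_pos"],p)
```

```text
Traceback (most recent call last):
IndexError: index -1 is out of bounds for axis 0 with size 0
```

View pics/w3.png

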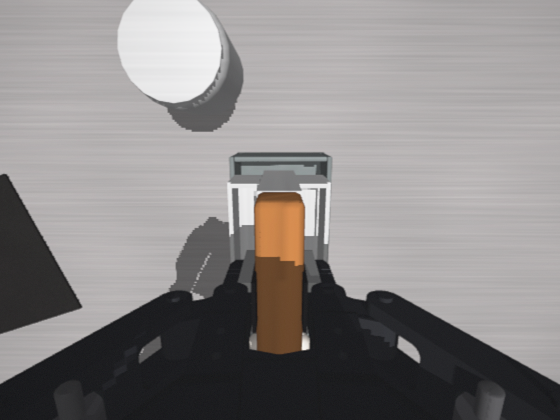

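The pan sits centred over the bin (columns 228–330 against the bin's 230–331, so within about 1 mm), and its rear end is clear. Lower it, push it to the ramp, then look.

Run:
```python
from h import *
S=lambda x,z,pt=0:tool((x,-.2668,z),180,pt)
r.move_straight(*S(.652,.016),speed=.12,max_force=15)
hit=r.move_straight(*S(.652,.006),speed=.02,max_force=5)
z=r.read_state()["eef_pos"][2]-.106; z+=.002 if 0 else 0
print("floor hit",hit,"pan z",round(z-.0,4), r.read_state()["contact_force"])
zz=tool((0,0,0),180)[0][2]; zf=r.read_state()["eef_pos"][2]-zz
zf=zf+.0008; print("zf",zf)
r.move_straight(*S(.652,zf),speed=.02)
hit=r.move_straight(*S(.526,zf),speed=.10,max_force=30)
st=r.read_state();print("push hit",hit,st["eef_pos"],st["contact_force"],st["time_s"])
im,d,P=cloud("top"); im2,_,_=cloud("scene")
save(np.hstack([cv2.resize(im[160:280,330:420],(450,600)),cv2.resize(im2[250:380,120:270],(346,600))[:,:346]]),"t4.png")
```

```text
floor hit True pan z 0.0103 [0.1464141  0.55151326 4.67063979]
zf 0.011149111836278694
push hit False [ 0.53131241 -0.26676644  0.11704816] [ 0.04813778 -0.35623751 -2.78108069] 9.0
```

View pics/t4.png

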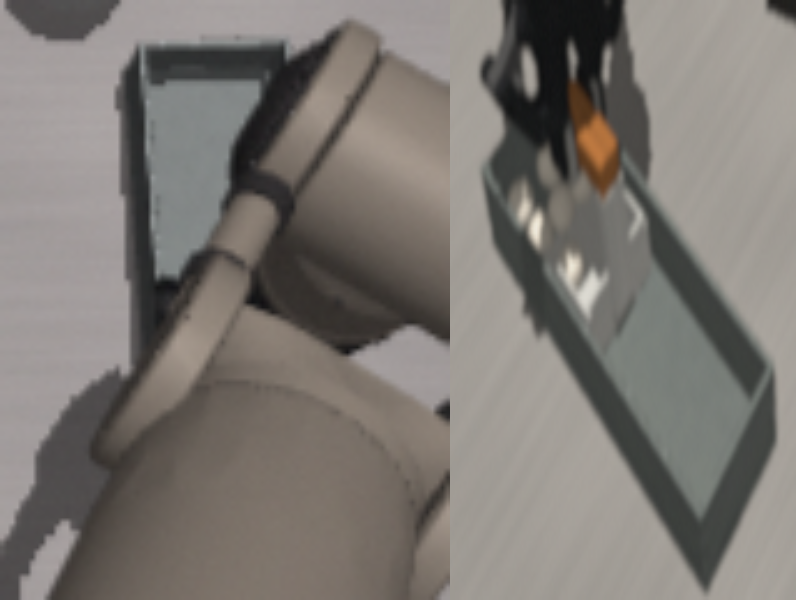

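The stones are in or right at the pan mouth (scene crop), and the push force was negligible. Next I tilt up along the ramp and lift.

Run:
```python
from h import *
zf=.0112; rear=(-.04,0,0)
def rr(th,dz=0,dx=0):
    t=np.radians(th); return tool((.485-.08*np.sin(t)+.08*np.cos(t)+dx,-.2668,zf+.001+dz),180,th,rear)
for th in (7,14,20):
    print(th,r.move_straight(*rr(th),speed=.06,max_force=35),np.round(r.read_state()["contact_force"],1))
x=tool; 
r.move_straight(*rr(27,.02,.012),speed=.06)
r.move_straight(*rr(27,.10,.012),speed=.12)
st=r.read_state();print(st["contact_force"],st["time_s"])
im,d,P=cloud("scene"); save(cv2.resize(im[180:400,80:300],(600,600)),"s5.png")
```

```text
7 False [ 0.5  0.1 -3.3]
14 False [ 0.8  0.5 -2. ]
20 False [ 0.6 -0.1 -1.9]
[-0.09199435  0.16266181 -2.03195507] 11.25
```

View pics/s5.png

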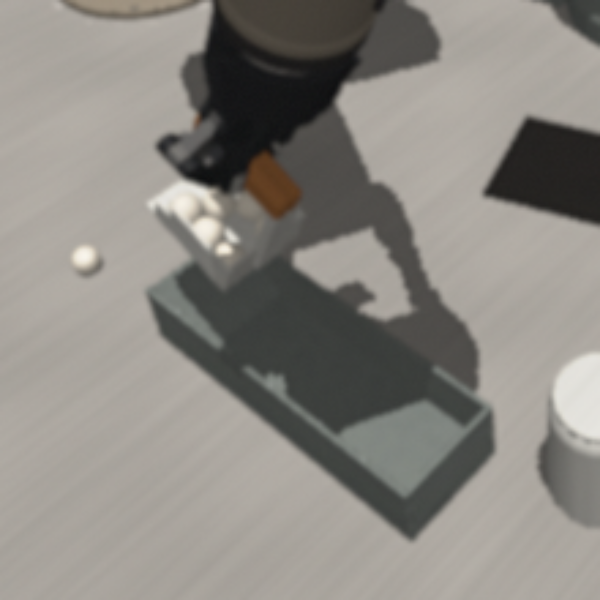

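One stone has gone over the ramp and lies on the bench at about (111,275) in the scene image; the others are in the pan. I'll check whether it has stopped, then pour first and fetch it with the scoop afterwards.

```bash
cat >> h.py <<'E'
def stones(name,zmin=.004,zmax=.2):
    im,d,P=cloud(name); m=((im.min(-1)>150)&(im.max(-1).astype(int)-im.min(-1)<70)&(P[...,2]>zmin)&(P[...,2]<zmax)&(P[...,0]>.2)&(P[...,0]<.9)&(abs(P[...,1])<.7)).astype(np.uint8)
    n,l,s,c=cv2.connectedComponentsWithStats(m)
    return im,[(np.round(c[i],0).tolist(),int(s[i,4]),np.round(np.nanmedian(P[l==i],0),3).tolist()) for i in range(1,n) if s[i,4]>8]
E
python3 - <<'E'
from h import *
for k in range(2):
    for n in("scene","top"):
        im,s=stones(n); print(n,*s,sep="\n ")
    if k==0:
        # wide yaw change keeping the tilt, while raising
        for i,(x,y,z,yaw) in enumerate([(.54,-.20,.20,210),(.54,-.10,.22,240),(.50,.0,.23,270)]):
            r.move_straight(*tool((x,y,z),yaw,25),speed=.16)
    print(r.read_state()["time_s"])
im,d,P=cloud("scene"); save(im,"s6.png")
E
```

```text
scene
 ([276.0, 134.0], 26, [0.357, 0.245, 0.128])
 ([273.0, 144.0], 36, [0.355, 0.235, 0.098])
 ([393.0, 234.0], 297, [0.764, 0.186, 0.024])
 ([150.0, 257.0], 331, [0.494, -0.284, 0.149])
 ([163.0, 269.0], 47, [0.519, -0.282, 0.137])
 ([111.0, 273.0], 65, [0.34, -0.303, 0.019])
 ([301.0, 328.0], 1150, [0.777, -0.202, 0.1])
top
 ([348.0, 139.0], 427, [0.771, -0.199, 0.1])
 ([211.0, 156.0], 260, [0.76, 0.188, 0.025])
 ([450.0, 231.0], 10, [0.525, -0.484, 0.005])
 ([397.0, 248.0], 17, [0.465, -0.294, 0.147])
 ([500.0, 250.0], 9, [0.468, -0.615, 0.005])
 ([492.0, 294.0], 10, [0.349, -0.58, 0.005])
 ([180.0, 302.0], 113, [0.346, 0.246, 0.127])
 ([188.0, 301.0], 70, [0.35, 0.232, 0.099])
 ([454.0, 300.0], 11, [0.335, -0.475, 0.005])
 ([475.0, 300.0], 10, [0.333, -0.532, 0.005])
 ([413.0, 350.0], 9, [0.207, -0.35, 0.005])
14.15
scene
 ([393.0, 234.0], 280, [0.764, 0.187, 0.025])
 ([111.0, 273.0], 55, [0.34, -0.305, 0.018])
 ([302.0, 327.0], 1094, [0.777, -0.201, 0.1])
top
 ([430.0, 110.0], 11, [0.89, -0.463, 0.005])
 ([349.0, 139.0], 430, [0.771, -0.199, 0.1])
 ([457.0, 140.0], 9, [0.793, -0.53, 0.005])
 ([211.0, 156.0], 257, [0.761, 0.188, 0.025])
 ([392.0, 301.0], 39, [0.336, -0.304, 0.019])
14.25
```

View pics/s6.png

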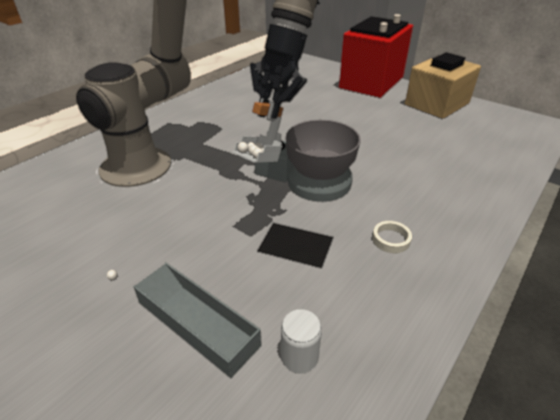

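Seven stones are in the pan and the bin is empty. The stray is at rest at (0.337, −0.304), pixel (111,273). Now the pour.

Run:
```python
from h import *
lip=(.04,0,0); c=(.489,.298)
r.move_straight(*tool((*c,.235),270,25,lip),speed=.18)
for pt,z in((10,.205),(-3,.185),(-13,.17),(-23,.16),(-33,.152),(-45,.148),(-58,.146),(-70,.146)):
    r.move_straight(*tool((*c,z),270,pt,lip),speed=.08)
r.hold(.4)
print(r.read_state()["time_s"],r.read_state()["contact_force"])
for pt,z in((-40,.19),(0,.23)): r.move_straight(*tool((*c,z),270,pt,lip),speed=.15)
r.move_straight(*tool((.45,.05,.20),250,0),speed=.25)
im,d,P=cloud("top"); save(np.hstack([cv2.resize(im[195:305,115:225],(400,400)),cv2.resize(cloud("scene")[0][80:220,220:380],(400,350))[:400,:400] if 0 else cv2.resize(cloud("scene")[0][80:240,220:380],(400,400))]),"t7.png")
print(*stones("top")[1],sep="\n"); print(r.read_state()["time_s"])
```

```text
20.3083 [ 0.78703553  0.0417976  -1.41474748]
([349.0, 139.0], 421, [0.77, -0.199, 0.1])
([211.0, 156.0], 252, [0.758, 0.188, 0.025])
([184.0, 227.0], 29, [0.542, 0.248, 0.089])
([181.0, 236.0], 35, [0.518, 0.257, 0.087])
([182.0, 248.0], 41, [0.486, 0.252, 0.088])
([179.0, 264.0], 39, [0.444, 0.26, 0.086])
([187.0, 266.0], 39, [0.438, 0.238, 0.087])
([179.0, 301.0], 96, [0.348, 0.248, 0.128])
([392.0, 301.0], 38, [0.336, -0.304, 0.02])
23.3833
```

View pics/t7.png

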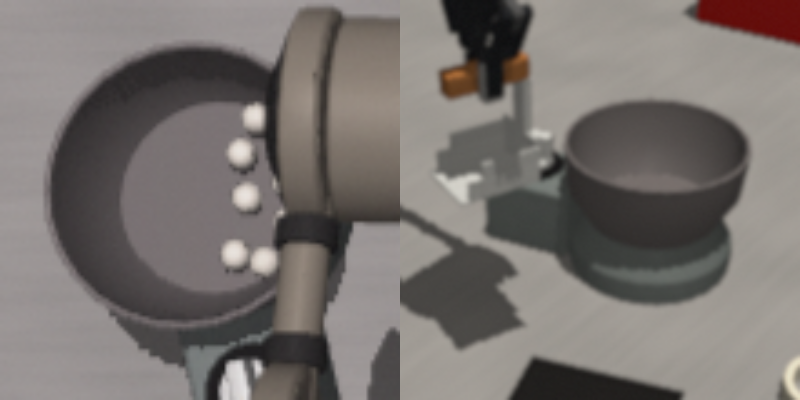

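At least five stones are visible in the bowl; the arm hides the rest. Now the stray: I'll get behind it with the scoop, push it gently towards the bin's front end as a backstop, and measure as I go.

Run:
```python
from h import *
s=np.array([.3365,-.3045]); yaw=22; dr=np.array([np.cos(np.radians(yaw)),np.sin(np.radians(yaw))])
lip=(.04,0,0)
for dd,pt,y in((.03,0,22),(-.07,0,22),(-.09,0,0),(-.09,25,0)):
    q=r.solve_ik(*tool((*(s-dd*dr),.005 if pt==0 else .04),y,pt,lip)); print(dd,y,pt,None if q is None else np.round(q,2))
r.move_straight(*tool((.44,-.08,.12),300,0),speed=.25)
r.move_straight(*tool((.34,-.22,.11),345,0),speed=.25)
r.move_straight(*tool((*(s-.03*dr),.06),yaw,0,lip),speed=.25)
print(r.read_state()["time_s"], *stones("top")[1],*stones("scene")[1],sep="\n")
im,d,P=cloud("wrist"); np.savez("w8.npz",im=im,P=P); save(np.hstack([cv2.resize(im,(400,300)),cv2.resize(cloud("scene")[0][230:350,40:200],(400,300))]),"w8.png")
# profile of bin front end from wrist depth
m=(abs(P[...,1]+.267)<.02)&(P[...,0]>.40)&(P[...,0]<.50)
for x in np.arange(.42,.50,.008):
    k=m&(abs(P[...,0]-x)<.004); print(round(x,3),k.sum(),np.round(np.percentile(P[k][:,2],[2,98]),3) if k.sum() else "")
```

```text
0.03 22 0 [-1.07  0.36  1.98 -0.    0.8  -3.03]
-0.07 22 0 [-0.85  0.42  1.88 -0.    0.85 -2.81]
-0.09 0 0 [-0.79  0.41  1.88 -0.    0.84 -2.36]
-0.09 0 25 [-1.13  0.29  2.21  0.76  0.59  2.96]
26.5167
([348.0, 139.0], 420, [0.77, -0.199, 0.1])
([211.0, 156.0], 249, [0.758, 0.188, 0.025])
([185.0, 227.0], 37, [0.542, 0.246, 0.088])
([181.0, 236.0], 35, [0.518, 0.257, 0.087])
([193.0, 244.0], 41, [0.496, 0.223, 0.087])
([182.0, 248.0], 41, [0.486, 0.252, 0.087])
([194.0, 255.0], 38, [0.466, 0.222, 0.089])
([179.0, 264.0], 39, [0.444, 0.26, 0.087])
([187.0, 266.0], 41, [0.438, 0.238, 0.089])
([180.0, 302.0], 107, [0.346, 0.246, 0.128])
([188.0, 301.0], 69, [0.351, 0.232, 0.099])
([392.0, 301.0], 38, [0.336, -0.304, 0.02])
([404.0, 318.0], 242, [0.295, -0.326, 0.063])
([274.0, 133.0], 36, [0.351, 0.244, 0.128])
([272.0, 144.0], 36, [0.351, 0.235, 0.099])
([393.0, 234.0], 277, [0.764, 0.187, 0.025])
([85.0, 254.0], 272, [0.294, -0.328, 0.062])
([111.0, 273.0], 55, [0.341, -0.305, 0.018])
([302.0, 327.0], 1087, [0.777, -0.201, 0.1])
0.42 0 
0.428 0 
0.436 0 
0.444 0 
0.452 0 
0.46 0 
0.468 0 
0.476 0 
0.484 0 
0.492 0 
0.5 0
```

View pics/w8.png

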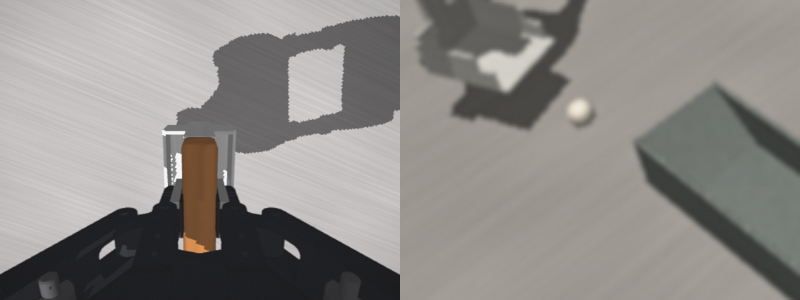

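All seven are confirmed in the bowl. The stray is still in front of the scoop, and the bin's front face looks upright. Push slowly.

```bash
cat >> h.py <<'E'
lip=(.04,0,0)
def stray():
    o=[a for a in stones("scene",zmax=.03)[1] if a[2][0]<.6 and a[2][1]<0]; return o
E
python3 - <<'E'
from h import *
s=np.array([.3365,-.3045]); yaw=22; dr=np.array([np.cos(np.radians(yaw)),np.sin(np.radians(yaw))])
A=lambda t,z:tool((*(s+t*dr),z),yaw,0,lip)
r.move_straight(*A(-.03,.006),speed=.12)
hit=r.move_straight(*A(-.03,-.004),speed=.02,max_force=4)
zb=r.read_state()["eef_pos"][2]-A(0,0)[0][2]+.0006; print(hit,"zb",zb)
r.move_straight(*A(-.03,zb),speed=.02)
print(r.move_straight(*A(.0,zb),speed=.04,max_force=15)); print(stray())
print(r.move_straight(*A(.04,zb),speed=.04,max_force=15),r.read_state()["contact_force"]); print(stray(), [a for a in stones("top",zmax=.035)[1] if a[2][1]<-.2 and a[2][0]<.5])
print(r.read_state()["time_s"])
E
```

```text
True zb 0.0009352349453789454
False
[([114.0, 274.0], 60, [0.346, -0.301, 0.018]), ([96.0, 281.0], 14, [0.33, -0.336, 0.02])]
False [-1.43019722  0.32370924 -2.29649371]
[([130.0, 278.0], 66, [0.383, -0.285, 0.017]), ([111.0, 285.0], 13, [0.368, -0.323, 0.021])] [([386.0, 289.0], 78, [0.372, -0.289, 0.011]), ([379.0, 296.0], 23, [0.351, -0.269, 0.006]), ([392.0, 300.0], 12, [0.338, -0.306, 0.006])]
30.15
```

Run:
```python
from h import *
s=np.array([.3365,-.3045]); yaw=22; dr=np.array([np.cos(np.radians(yaw)),np.sin(np.radians(yaw))])
zb=.0010; ahead=(.051,0,0)
r.move_straight(*tool((*(s+.062*dr),zb),yaw,0,lip),speed=.04,max_force=15)
c=s+(.062+.011)*dr
for y in (15,7,0): r.move_straight(*tool((*c,zb),y,0,ahead),speed=.04,max_force=15)
print("c",c,stray())
hit=r.move_straight(*tool((.434,c[1],zb),0,0,lip),speed=.04,max_force=18)
st=r.read_state(); print(hit,"lip x",st["eef_pos"][0]+.045,st["contact_force"],st["time_s"]); print(stray())
for y,pt in((0,5),(0,10),(0,15),(0,20),(-20,20),(-40,20)):
    q=r.solve_ik(*tool((.42,c[1],.02),y,pt,lip)); print(y,pt,None if q is None else np.round(q,2))
im,_,_=cloud("scene"); save(cv2.resize(im[220:330,70:230],(800,550)),"s9.png")
```

```text
c [ 0.40418442 -0.27715372] [([139.0, 279.0], 49, [0.402, -0.276, 0.019]), ([120.0, 280.0], 34, [0.369, -0.297, 0.005]), ([130.0, 278.0], 12, [0.371, -0.28, 0.005]), ([125.0, 288.0], 14, [0.388, -0.306, 0.005])]
False lip x 0.4338136480169022 [-0.07461472  0.41674355 -1.38135073] 33.0583
[([132.0, 291.0], 13, [0.421, -0.307, 0.021])]
0 5 [-0.86  0.36  1.93  0.09  0.79 -2.49]
0 10 [-0.92  0.34  2.01  0.22  0.7  -2.65]
0 15 [-0.99  0.33  2.08  0.38  0.62 -2.86]
0 20 None
-20 20 [-0.94  0.28  2.23  0.53  0.38 -2.63]
-40 20 None
```

View pics/s9.png

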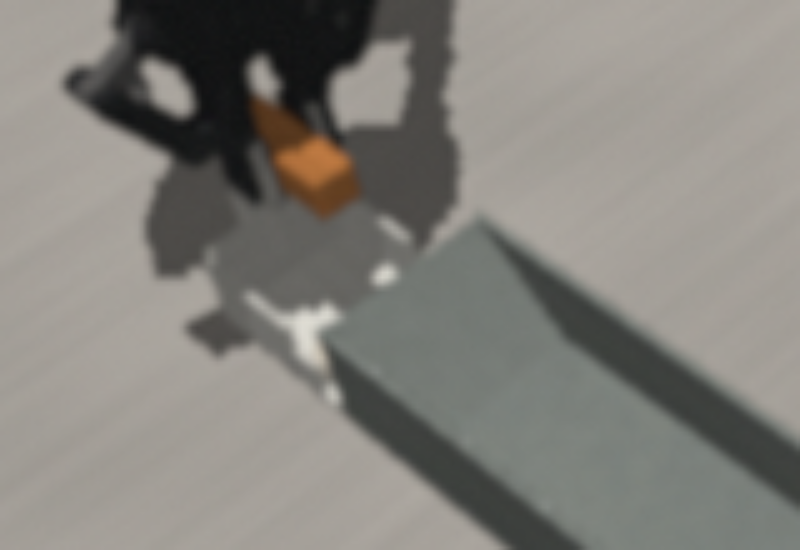

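The lip is against the bin front, so the stone must be in the pan, though the wall hides it in this view. Tilt up along the wall, lift and verify.

Run:
```python
from h import *
y0=-.2772
for th in (5,10,14): r.move_straight(*tool((.4338-.001*th/5,y0,.0015+.08*np.sin(np.radians(th))),0,th,lip),speed=.03,max_force=20)
r.move_straight(*tool((.431,y0,.11),0,14,lip),speed=.12)
for a in((.41,-.25,.15,-20,16),(.42,-.20,.17,-40,18),(.45,-.14,.19,-65,20)): 
    try: r.move_straight(*tool(a[:3],a[3],a[4],lip),speed=.14)
    except r.PlanningError as e: print("plan",a,e)
print(r.read_state()["time_s"])
im,_,_=cloud("scene"); print(*[a for a in stones("scene",zmax=.3)[1] if a[2][0]<.75],sep="\n")
save(cv2.resize(im[130:330,60:330],(800,592)),"s10.png")
```

```text
37.925
([274.0, 133.0], 37, [0.348, 0.244, 0.128])
([272.0, 144.0], 38, [0.353, 0.235, 0.098])
([215.0, 170.0], 30, [0.432, -0.054, 0.195])
([194.0, 189.0], 257, [0.432, -0.118, 0.184])
```

View pics/s10.png

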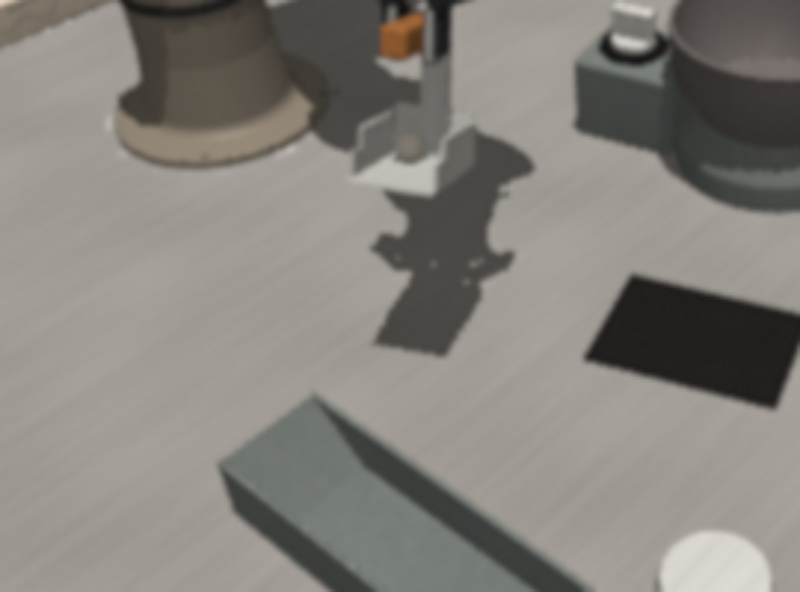

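The stone is in the pan at (410,145) and the bench is clear. Next I tip it into the bowl and re-measure the mat while it is empty.

Run:
```python
from h import *
c=(.489,.298)
r.move_straight(*tool((.47,.02,.235),270,22,lip),speed=.2)
r.move_straight(*tool((*c,.235),270,25,lip),speed=.2)
for pt,z in((5,.20),(-12,.172),(-25,.158),(-45,.148),(-70,.146)):
    r.move_straight(*tool((*c,z),270,pt,lip),speed=.10)
r.hold(.3)
for pt,z in((-40,.19),(0,.23)): r.move_straight(*tool((*c,z),270,pt,lip),speed=.18)
for n in("top","scene"):
    im,d,P=cloud(n); m=(im.max(-1)<42)&(abs(P[...,2]-.004)<.006)&(abs(P[...,0]-.587)<.12)&(abs(P[...,1]-.03)<.1)
    k=cv2.morphologyEx(m.astype(np.uint8),cv2.MORPH_OPEN,np.ones((3,3)))>0
    print(n,k.sum(),cv2.minAreaRect(P[k][:,:2].astype(np.float32)))
r.move_straight(*tool((.50,.10,.20),235,0),speed=.25)
print(*[a for n in("top","scene") for a in stones(n,zmax=.14)[1]],sep="\n"); print(r.read_state()["time_s"])
```

```text
top 1915 ((0.5869088172912598, 0.03174992650747299), (0.15613000094890594, 0.1061021015048027), 18.948383331298828)
scene 1849 ((0.5899558067321777, 0.03280143439769745), (0.15265148878097534, 0.10493165254592896), 18.160612106323242)
([349.0, 139.0], 422, [0.771, -0.199, 0.1])
([211.0, 153.0], 201, [0.772, 0.191, 0.024])
([184.0, 227.0], 27, [0.542, 0.248, 0.088])
([181.0, 236.0], 34, [0.518, 0.257, 0.087])
([189.0, 236.0], 40, [0.518, 0.234, 0.088])
([194.0, 244.0], 40, [0.496, 0.221, 0.087])
([182.0, 249.0], 40, [0.484, 0.253, 0.087])
([194.0, 255.0], 40, [0.467, 0.221, 0.088])
([180.0, 264.0], 28, [0.443, 0.258, 0.086])
([187.0, 266.0], 40, [0.438, 0.239, 0.087])
([440.0, 272.0], 11, [0.412, -0.444, 0.005])
([308.0, 305.0], 9, [0.331, -0.078, 0.005])
([270.0, 132.0], 13, [0.338, 0.242, 0.129])
([393.0, 234.0], 275, [0.764, 0.187, 0.025])
([302.0, 327.0], 1081, [0.776, -0.201, 0.1])
46.5333
```

All eight stones are in the bowl. I lay the scoop on the mat, release it, then measure the knob.

Run:
```python
from h import *
S=lambda z:tool((.588,.032,z),198.8,0)
r.move_straight(*S(.06),speed=.25)
r.move_straight(*S(.010),speed=.12)
print(r.move_straight(*S(-.002),speed=.02,max_force=4),r.read_state()["eef_pos"][2]-S(0)[0][2])
command_gripper(.06,110); p,q=S(.0)
r.move_straight(np.array(r.read_state()["eef_pos"])+[0,0,.08],speed=.2)
r.move_straight(np.array([.46,.05,.26]),speed=.3)
st=r.read_state(); print(st["time_s"],st["grip_width"])
for n in("top","scene","wrist"):
    im,d,P=cloud(n); Z=P[...,2]; near=np.hypot(P[...,0]-.35,P[...,1]-.246)<.045
    m=near&(Z>.122)&(Z<.135)&(im.min(-1)>110); 
    if m.sum()>8: print(n,"knob",m.sum(),cv2.minAreaRect(P[m][:,:2].astype(np.float32)),np.median(P[m],0))
    if n!="wrist":
        m=(im[...,0].astype(int)>im[...,1].astype(int)+40)&(Z>.09)&(Z<.13)&(abs(P[...,0]-.59)<.1)&(abs(P[...,1])<.1)
        print(n,"bar",cv2.minAreaRect(P[m][:,:2].astype(np.float32)),np.median(P[m][:,2]))
        if n=="top":
            m=near|(np.hypot(P[...,0]-.35,P[...,1]-.246)<.08); m&=(Z>.079)&(Z<.091)&(np.hypot(P[...,0]-.489,P[...,1]-.279)>.108); print("pod",cv2.minAreaRect(P[m][:,:2].astype(np.float32)))
```

```text
True 0.004331762133823108
50.0667 0.060466520064270515
top knob 90 ((0.34704655408859253, 0.24432164430618286), (0.03981630131602287, 0.013685163110494614), 13.289941787719727) [0.3463542  0.24388811 0.12853731]
top bar ((0.613156259059906, 0.040875643491744995), (0.032803021371364594, 0.018360476940870285), 19.164316177368164) 0.11491201879339501
pod ((0.3461933732032776, 0.24752067029476166), (0.08903221040964127, 0.08394747972488403), 12.960548400878906)
scene knob 57 ((0.3502844572067261, 0.24339145421981812), (0.03933296725153923, 0.013508466072380543), 9.8117036819458) [0.35168942 0.24217452 0.12762228]
scene bar ((0.5945579409599304, 0.03365921229124069), (0.07778938859701157, 0.0208783857524395), 20.11322593688965) 0.11433872027068927
wrist knob 914 ((0.34835347533226013, 0.2431257963180542), (0.042425982654094696, 0.015284889377653599), 13.182108879089355) [0.3507168  0.24145282 0.1285071 ]
```

Scoop is down at mat height with its bar at (0.594, 0.034), 20°, and released. Knob is at (0.348, 0.2437) with its bar at 13°. Now turn it.

Run:
```python
from h import *
print("cam",np.round(np.array(optics.camera_model("wrist")["tool_from_camera"])[:3,3],3))
q=(R.from_euler("z",193.1,degrees=True)*R.from_matrix(np.diag([1.,-1,-1]))).as_quat()
p=np.array([.3480,.2440,.128])
r.reach(p+[0,0,.10],q); print(r.read_state()["joint_positions"].round(2))
print(r.move_straight(p,q,speed=.15,max_force=15))
command_gripper(0,60); st=r.read_state(); print("w",st["grip_width"],st["contact_force"].round(1),st["time_s"])
if .011<st["grip_width"]<.018:
    j=np.array(st["joint_positions"])
    for a in(.3,.6,1.0):
        k=j.copy(); k[5]+=a; r.movej(k); print(a,r.read_state()["torque"].round(3))
    command_gripper(.05); r.move_straight(p+[0,0,.12],speed=.2)
    im,d,P=cloud("wrist"); 
    for n in("wrist","top"):
        im,d,P=cloud(n); Z=P[...,2]; m=(np.hypot(P[...,0]-.348,P[...,1]-.244)<.045)&(Z>.122)&(Z<.135)&(im.min(-1)>90)
        if m.sum()>8: print(n,m.sum(),cv2.minAreaRect(P[m][:,:2].astype(np.float32)))
print(r.read_state()["time_s"])
```

```text
cam [ 0.066  0.001 -0.118]
[ 0.43  0.19  1.82 -0.    1.13 -1.37]
False
w 0.01284404369969639 [-3.   5.6  5.1] 53.7
0.3 [0.15  0.044 0.086]
0.6 [ 0.284  0.149 -0.101]
1.0 [0.657 0.402 0.045]
wrist 859 ((0.3478648066520691, 0.24453017115592957), (0.01350834034383297, 0.04120294004678726), 46.270633697509766)
top 70 ((0.35178840160369873, 0.2406643033027649), (0.014678972773253918, 0.02953169494867325), 44.80642318725586)
56.2917
```

The knob turned 57° clockwise, onto its stop. Final check from clear of everything, then hand in.

Run:
```python
from h import *
r.move_straight(np.array([.33,.10,.30]),speed=.3)
im,d,P=cloud("scene"); Z=P[...,2]
m=(im[...,0].astype(int)>im[...,1].astype(int)+40)&(Z>.09)&(Z<.13)&(abs(P[...,0]-.59)<.1)&(abs(P[...,1])<.1)
print("bar",cv2.minAreaRect(P[m][:,:2].astype(np.float32)),np.median(P[m][:,2]))
print(*[a for n in("top","scene") for a in stones(n,zmax=.14)[1]],sep="\n")
r.finish_job(); print(r.read_state()["time_s"])
```

```text
bar ((0.5940744876861572, 0.034321993589401245), (0.07794781774282455, 0.02220316417515278), 18.178260803222656) 0.11440735124443868
([349.0, 139.0], 415, [0.771, -0.199, 0.1])
([211.0, 156.0], 250, [0.758, 0.188, 0.024])
([273.0, 216.0], 133, [0.574, 0.013, 0.008])
([257.0, 217.0], 56, [0.578, 0.059, 0.008])
([184.0, 227.0], 33, [0.542, 0.248, 0.088])
([181.0, 236.0], 35, [0.518, 0.257, 0.088])
([189.0, 236.0], 39, [0.517, 0.234, 0.088])
([194.0, 244.0], 37, [0.496, 0.221, 0.088])
([182.0, 249.0], 39, [0.484, 0.253, 0.086])
([194.0, 255.0], 37, [0.467, 0.221, 0.089])
([179.0, 264.0], 39, [0.444, 0.26, 0.087])
([187.0, 266.0], 39, [0.438, 0.238, 0.088])
([274.0, 133.0], 33, [0.349, 0.245, 0.128])
([269.0, 142.0], 24, [0.339, 0.235, 0.098])
([278.0, 142.0], 22, [0.36, 0.255, 0.098])
([393.0, 234.0], 265, [0.764, 0.186, 0.025])
([288.0, 232.0], 18, [0.553, 0.052, 0.006])
([307.0, 237.0], 15, [0.599, 0.065, 0.007])
([282.0, 241.0], 28, [0.56, 0.017, 0.007])
([302.0, 327.0], 1063, [0.776, -0.201, 0.1])
the job is handed in; nothing more can be done
the job is handed in; nothing more can be done
```

I handed the job in with everything done in the order asked, at roughly 58 s against the 72 s limit; my last clock reading was 56.3 s, before the final move.

**Stones:** The scoop tipped seven stones into the bowl in one load. The eighth rolled over the bin's ramp onto the bench while I was scooping. I fetched it with the scoop, pushing it against the bin's front, and tipped it in too. No stone was touched by the gripper.

**Final checks:**
- **Bowl and bench:** all eight stones are in the bowl and none are left on the bench or in the bin.
- **Scoop:** it lies flat at mat height, released, within a few mm of the mat's centre and lined up with it.
- **Knob:** it turned about 57° (0.99 rad) clockwise, onto its stop.
- **Can and tape roll:** unmoved, within measuring error.

**Disagreements:** The last colour mask also picked up small bright patches at the scoop (6–8 mm high). I took these as glare off the pan, because all eight stones were already counted in the bowl. The top view of the bar was partly hidden by the arm after the scoop was put down, so I relied on the scene camera for its position.

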